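Slide a failed regulator through the flap of the paddock returns box

ROBOT

A 6-joint arm with a two-finger parallel gripper is mounted at the origin on the work surface. World frame = base frame: x ahead of the robot, y to its left, z up, the work surface at z = 0. Lengths are in m, angles in degrees, forces in N, time in s.
With the tool pointing down it reaches from about 0.375 to 0.9 m from the base axis. Payload 3.1 kg.
Tool frame: the origin (TCP) lies midway between the tips of the shut fingers; the grasp point (between the pads) lies 19 mm behind it; z points along the fingers, y is the direction in which the jaws open and shut (so a half turn about z gives the same grasp; the last joint's range is limited). The gripper opens to 87 mm and grips with 3 to 60 N. Pads are 19 mm wide; open, the fingers measure 117 mm over their backs; the gripper's body (75 mm by 190 mm) begins 51 mm behind the grasp point.
Start: joints at [58.642, 30.224, 82.088, -0, 67.689, -10.227], TCP at [0.225, 0.583, 0.223] pointing down, gripper open.
Joint ranges: [-176.69, 176.69], [-43.24, 126.21], [12.49, 139.97], [-82, 262], [0, 151.66], [-163.58, 163.58]. Speed limits (degrees/s): [159.86, 159.86, 180, 180, 180, 180].

INTERFACE

Orientations are given as a 3x3 rotation matrix whose columns are the frame's x, y, z axes.
In Python, from rig import bot gives the robot as it stands.
- The arm moves only by the tool carry_out, never from a script. Its arguments are lists of equal length, an entry for each row: "grip": the gripper's target within -1 to 1 (fully open at 1, half-way at 0, shut at -1); "slide": the shift along the tool's x, y, z in mm, a list of three; "twist": the turn, a rotation vector about the tool's x, y, z in rad, a list of three. In form: {"grip": [grip, ...], "slide": [[dx, dy, dz], ...], "twist": [[wx, wy, wz], ...]}. A call has 1 to 12 rows; each row shifts and turns the pose as measured when the row begins, along the tool's axes as they then stand; what a row does not reach is not made up. A row lasts 1/10 s, in which the tool goes at most 50 mm and 8.59 degrees, less where a joint would pass 70% of its speed; a pose out of reach is approached as far as the arm can. A call is refused whole if a number of a shift passes 50 or a number of a turn 0.15, either way. A call with a gripper value outside its range is refused whole. The fingers move at their own pace and stop on an object; the grip force is fixed at half the most. Time passes only in rows, so rows that do not move let the fingers close. It gives the time, the measured TCP pose, the force and the opening at its end, in the units of the state.
- bot.read_state(): the state, without advancing time (a new reading comes with each control period).
- bot.capture(name): name is "scene" or "top"; returns a dict with "color" (400x640x3 uint8, red, green, blue), "depth" (400x640 float32, m along the optical axis (not along the pixel's ray), 0 where there is no reading), "fx", "fy", "cx", "cy" (pixels), "position" and "rotation" of the camera in the world. Camera axes: x right, y up, looking along -z (the intrinsics and any distortion apply to the point x, -y, -z); pixel columns grow to the right and rows downward; lengths in m; the calibration is good to about 2 mm. A picture is of the moment at which its call begins.
- bot.hand_in(): hands the job in, once; it reports no verdict.
The state is a dict: "time_s": time; "joint_positions": joint angles; "qvel": joint speeds; "tau": joint torques, N m; "position": TCP position; "tcp_rot": TCP orientation; "force": force on the tool from outside, world axes, zero at the start; "moment": the same for the moment, N m; "opening": opening from 0.0 (shut) to 1.0 (fully open).
Only numpy, scipy, OpenCV 4.12 (cv2) and the standard library are available. Lean on these libraries where they do the work, as an engineer would, in place of code of your own. Each camera call takes 0.05 s, during which the arm holds its last target.

TASK

The failed regulator (the finned black block on the feed shelf) is still hot: do not pick it up. Push it along the shelf with your fingertips, steadily and without flicking it, in through the hanging flap until it drops into the returns box, then draw your fingers back so that the flap falls shut behind it. Leave the other things on the bench where they are.

Things in the scene. Friction and masses are not known exactly. Their poses are not given: they have to be found in the camera images.
- return_box: grey sheet-steel returns box with a clear lid, 252 mm long, 180 wide, 166 high, fixed to the bench, a steel feed shelf on its flap side. Origin on the bench top below the middle of the flap. Its x axis is level: the feed direction (along the shelf, through the flap, into the box); y across, z up. The box spans x = 0 to +252 mm; its floor is 6 mm above the bench
- shelf_end (a point): middle of the open outer end of the feed shelf, at shelf floor level (100 mm above the bench, box x = -290 mm), same axes as the box. The shelf runs to box x = +6 mm, just inside the flap; there a steep 56 degree chute drops to the box floor. Smooth steel. Side lips 14 mm high, 162 mm apart inside; guides as high narrow this from box x = -90 mm (160 mm) to -5 mm (106 mm)
- sill (a point): middle of the doorway at shelf floor level (100 mm above the bench, box x = 0), same axes as the box. The doorway is 110 mm wide, 48 mm high; over it is the flap's hinge, a barrel 8 mm thick, its centre 50 mm above the shelf floor, standing out 9.5 mm in front of the box. The box top is 66.5 mm above the shelf floor
- flap (a joint): the flap: aluminium plate 106 mm wide, 46 high, 3 thick, 50 g, hung from a level hinge along its top, lower edge 2 mm above the shelf floor. 0 = hanging shut; grows as it is pushed inwards (feed direction), up to 1.45 rad. It cannot open outwards, moves freely, and falls shut by its own weight when nothing holds it
- regulator_mid (a point): failed motorcycle regulator: black finned block 96 mm long (x axis), 56 wide (y), 28 high, 0.2 to 0.45 kg, flat on the shelf, long axis within 25 degrees of the feed direction. A round ear 7 mm high low on each long side (74 mm over the ears). Site: centre of the block, 14 mm above its underside. With its middle past the shelf's inner end it tips and slides down the chute
- funnel: an orange plastic funnel standing mouth down on the bench, 116 mm across, 115 mm high; origin at the centre of its underside. Leave it alone
- fluid_bottle: a white bottle with a cap, 62 mm across, 135 mm high, standing on the bench; origin at the centre of its underside. Leave it alone
- spanner: a steel spanner lying on the bench, about 180 mm long, 38 wide, 8 thick; origin at its underside, near the middle, x along it. Leave it alone
- socket: a steel socket standing on the bench, 28 mm across, 34 mm high; origin at the centre of its underside. Leave it alone
There are look-alikes about, which are no part of the job. Of the things like the part that bears regulator_mid, leave any that is purple or yellow; of the rest the larger one is meant.

How it is judged (in metres and radians):
On the way:
1. the regulator has pushed the flap open and stands in the doorway (value of joint flap above 0.6 rad and x of regulator_mid in the frame of return_box above -0.045 m and z of regulator_mid in the frame of return_box above 0.09 m), for 0.05 s.
At the end, for the whole second after the job is handed in: the regulator lies at rest inside the box, its centre inside the walls and at least 20 mm below the shelf floor, and the flap hangs shut (within 0.06 rad) (x of regulator_mid in the frame of return_box between 0.015 and 0.25 m and y of regulator_mid in the frame of return_box between -0.09 and 0.09 m and z of regulator_mid in the frame of return_box below 0.08 m and linear speed of regulator below 0.02 m/s and value of joint flap below 0.06 rad); the robot touches nothing.
It fails at once if the regulator is lifted: its centre more than 20 mm above its height on the shelf (z of regulator_mid in the frame of return_box above 0.134 m).
It fails at once if the regulator is flicked: faster than 0.6 m/s while on the shelf (linear speed of regulator above 0.6 m/s and z of regulator_mid in the frame of return_box above 0.108 m).
It fails at once if the funnel, bottle, spanner or socket is moved more than 25 mm or tipped over (distance of any of funnel, fluid_bottle, spanner, socket from where it was at the start of the episode above 0.025 m or angle between any of funnel, fluid_bottle, socket's own z axis and vertical above 0.5 rad).
It also fails if it takes over 45 s, if anything falls off the work surface, if the arm or the gripper's body presses on something with over 40 N, if the wrist force passes 120 N, or if a joint passes its speed limit or range.

## Working session

There is one attempt and no reset: what is moved stays moved. The work goes in short steps, Python scripts to look and compute and a tool call to move; the robot and the scene stay as the last step left them, time stands still between calls to the robot, and variables do not carry over. Pictures are saved under pics/ and viewed, and the job is handed in when it is done.

Besides the shell and the picture viewer there is one more tool, called after "Call:" as name(argument=value, ...) on one line, values as JSON. carry_out: Moves the arm, as the interface text tells. Its arguments: {"type":"object","properties":{"grip":{"type":"array"},"slide":{"type":"array"},"twist":{"type":"array"}},"required":["grip","slide","twist"]}

```bash
mkdir -p pics; ls; python3 - <<'E'
from rig import bot
import cv2,numpy as np
s=bot.read_state();print(s)
for n in("scene","top"):
    c=bot.capture(n);np.savez(f"pics/{n}0.npz",**c)
    cv2.imwrite(f"pics/{n}0.png",c["color"][:,:,::-1]);print(n,c["fx"],c["fy"],c["cx"],c["cy"],c["position"],c["rotation"],[k for k in c])
E
```

```text
pics
{'time_s': 0.0, 'joint_positions': array([ 5.86435865e+01,  3.02778021e+01,  8.21546142e+01,  6.02125868e-05,
        6.76897054e+01, -1.02274550e+01]), 'qvel': array([-0.00344591,  0.00543487, -0.028436  , -0.03722513, -0.07656101,
        0.0503741 ]), 'tau': array([ 9.42645529e-04, -4.40051830e+01, -1.76589489e+01,  6.33584079e-02,
        5.84103190e-02, -1.54108111e-04]), 'position': array([0.22488701, 0.58236945, 0.22159396]), 'tcp_rot': array([[-9.32771111e-01,  3.60467505e-01, -1.10993824e-03],
       [ 3.60469014e-01,  9.32769413e-01, -1.81961677e-03],
       [ 3.79403723e-04, -2.09738430e-03, -9.99997729e-01]]), 'force': array([0.16553476, 0.1787673 , 0.20009202]), 'moment': array([ 0.05104632,  0.02637006, -0.06603714]), 'opening': 1.0013646126077311}
scene 410.29396668792276 410.29396668792276 316.27574707799346 195.1028675378121 [0.78552929 0.43917534 0.83857285] [[-0.84179292 -0.44712078  0.30243625]
 [ 0.53974123 -0.6888777   0.48386663]
 [-0.00800524  0.57055282  0.82122189]] ['color', 'depth', 'fx', 'fy', 'cx', 'cy', 'position', 'rotation']
top 428.48449099982616 428.48449099982616 316.2064070411475 204.9937700452471 [0.35056454 0.00197222 1.07764767] [[ 0.0111321   0.9841366  -0.17706281]
 [-0.99992473  0.01186954  0.00310616]
 [ 0.00515854  0.1770149   0.98419465]] ['color', 'depth', 'fx', 'fy', 'cx', 'cy', 'position', 'rotation']
```

View pics/scene0.png

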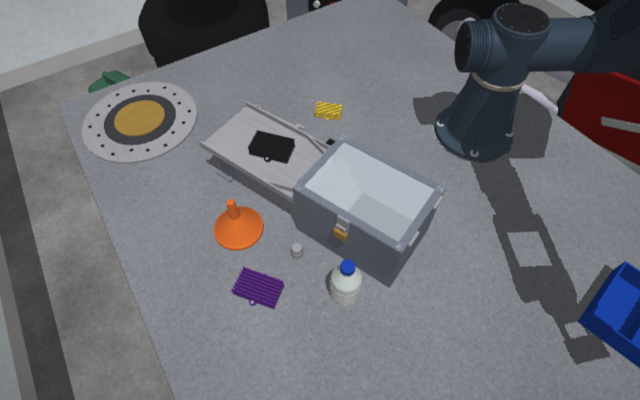

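View pics/top0.png

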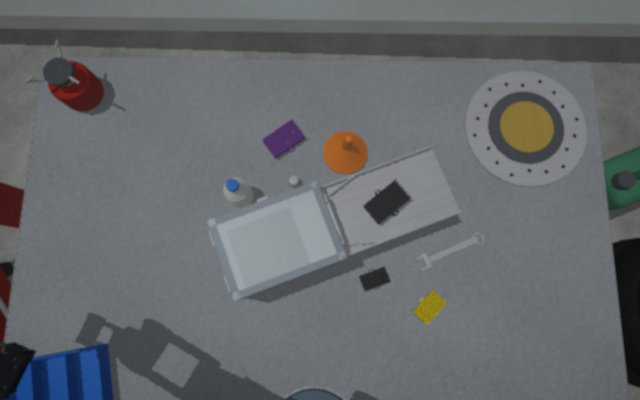

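Candidates like the regulator, in the top view: black on the shelf (387,202), small black on the bench (375,279), purple (285,139), yellow (430,307). The larger of the two black ones, on the shelf, is meant. I'll check it in a close crop and measure.

```bash
cat > h.py <<'E'
import numpy as np,cv2
def load(f): return dict(np.load(f))
def ray(c,px,z):
    px=np.atleast_2d(np.asarray(px,float))
    d=np.c_[(px[:,0]-c["cx"])/c["fx"],-(px[:,1]-c["cy"])/c["fy"],-np.ones(len(px))]@c["rotation"].T
    return c["position"]+d*((z-c["position"][2])/d[:,2])[:,None]
def cloud(c):
    v,u=np.mgrid[:400,:640];D=c["depth"]
    P=np.stack([(u-c["cx"])/c["fx"]*D,-(v-c["cy"])/c["fy"]*D,-D],-1)
    return P@c["rotation"].T+c["position"]
def proj(c,P):
    q=(np.atleast_2d(P)-c["position"])@c["rotation"]
    return np.c_[c["cx"]+c["fx"]*q[:,0]/-q[:,2],c["cy"]-c["fy"]*q[:,1]/-q[:,2]]
E
python3 - <<'E'
from h import *
t=load("pics/top0.npz");P=cloud(t)
im=t["color"][:,:,::-1]
cv2.imwrite("pics/crop0.png",cv2.resize(im[130:310,200:480],None,fx=2.8,fy=2.8,interpolation=cv2.INTER_CUBIC))
g=im.max(2)
for z in ("shelf",(slice(170,235),slice(350,425)),.128),("small",(slice(262,296),slice(355,395)),.02):
    n,(sy,sx),h=z
    m=np.zeros((400,640),np.uint8);m[sy,sx]=(g[sy,sx]<60)*255
    cs,_=cv2.findContours(m,0,2);k=max(cs,key=cv2.contourArea)[:,0]
    W=ray(t,k,h)[:,:2].astype(np.float32)
    print(n,cv2.minAreaRect(W*1000),cv2.boxPoints(cv2.minAreaRect(k)).tolist(),np.median(P[m>0],0))
for n,u,v in("shelf",430,190),("rim",272,296-0),("bench",500,300),("shelf2",370,235),("shelf in",350,200):print(n,P[v,u])
E
```

```text
shelf ((529.4472045898438, -160.75973510742188), (57.17573165893555, 91.24066162109375), 40.171836853027344) [[363.6470947265625, 205.5882568359375], [393.7059326171875, 179.82354736328125], [410.294189453125, 199.17648315429688], [380.2353515625, 224.94119262695312]] [ 0.53130704 -0.16111605  0.11543895]
small ((360.6283264160156, -144.91000366210938), (36.74844741821289, 64.14195251464844), 21.889474868774414) [[359.3103332519531, 276.2758483886719], [383.6206970214844, 266.5517272949219], [389.3448181152344, 280.8620910644531], [365.0344543457031, 290.5862121582031]] [ 0.35983448 -0.14578481  0.01216335]
shelf [ 0.56532846 -0.26665519  0.0996179 ]
rim [0.31573969 0.10456614 0.0022912 ]
bench [ 3.12185899e-01 -4.56663445e-01  4.75154530e-05]
shelf2 [ 0.45850293 -0.12560357  0.09628907]
shelf in [ 0.53925596 -0.07954678  0.09964932]
```

View pics/crop0.png

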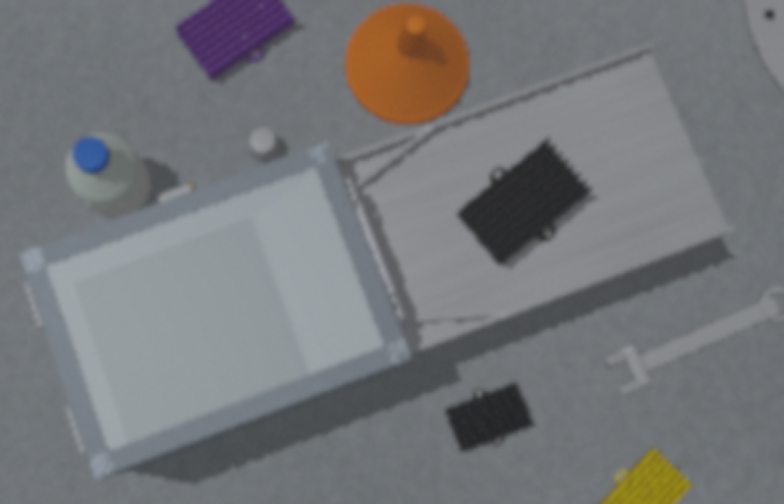

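The crop shows the finned black block on the shelf with its two ears (about 92x57 mm measured); the bench one is smaller (64x37). The choice stands. Now the box frame.

```bash
python3 - <<'E'
from h import *
t=load("pics/top0.npz");s=load("pics/scene0.npz");P=cloud(t)
Q=np.concatenate([cloud(t).reshape(-1,3),cloud(s).reshape(-1,3)])
for nm,C in("top",cloud(t)),("scene",cloud(s)):
    r=C.reshape(-1,3);R=(r[:,0]>.25)&(r[:,0]<.75)&(r[:,1]>-.45)&(r[:,1]<.3)
    rim=r[R&(r[:,2]>.157)&(r[:,2]<.175)]
    # restrict rim to large cluster
    print(nm,"rim",len(rim),cv2.minAreaRect((rim[:,:2]*1000).astype(np.float32)),np.median(rim[:,2]))
    sh=(C[...,2]>.094)&(C[...,2]<.106)&R.reshape(400,640)
    sh=cv2.morphologyEx(sh.astype(np.uint8),cv2.MORPH_OPEN,np.ones((5,5)))
    n,l,st,_=cv2.connectedComponentsWithStats(sh);k=1+st[1:,4].argmax()
    print("shelf",cv2.minAreaRect((C[l==k][:,:2]*1000).astype(np.float32)),np.median(C[l==k][:,2]))
c=lambda u,v:(200+(u+.5)/2.8-.5,130+(v+.5)/2.8-.5)
print("rim corners",ray(t,[c(325,147),c(405,362),c(22,256),c(95,475)],.1665).round(4).tolist())
print("shelf end",ray(t,[c(655,48),c(732,232)],.107).round(4).tolist())
E
```

```text
top rim 10090 ((443.1648864746094, 84.21977996826172), (183.96575927734375, 263.7936706542969), 21.4000186920166) 0.16568271162405201
shelf ((543.595947265625, -175.41261291503906), (162.38232421875, 276.6330261230469), 21.301095962524414) 0.10043377694854544
scene rim 9524 ((439.2825012207031, 88.0297622680664), (186.6820831298828, 258.9908142089844), 21.11564064025879) 0.16478450243596793
shelf ((539.219482421875, -184.68722534179688), (158.46673583984375, 259.71771240234375), 21.062902450561523) 0.09943286806199614
rim corners [[0.565, 0.0007, 0.1665], [0.3993, -0.0616, 0.1665], [0.4766, 0.2316, 0.1665], [0.3134, 0.1684, 0.1665]]
shelf end [[0.6682, -0.2769, 0.107], [0.5116, -0.3343, 0.107]]
```

Call:
carry_out(grip=[-0.4,-0.4,-0.4,-0.4,-0.4,-0.4], slide=[[0,0,0],[0,0,0],[0,0,0],[0,0,0],[0,0,0],[0,0,0]], twist=[[0,0,0.14],[0,0,0.14],[0,0,0.14],[0,0,0.14],[0,0,0.14],[0,0,0.14]])

```text
time_s: 0.7
position: [0.2235, 0.5801, 0.218]
tcp_rot: [[-0.323, 0.946, -0.005], [0.946, 0.323, -0.009], [-0.006, -0.008, -1.0]]
force: [0.6, -0.2, 0.2]
opening: 0.537
```

Call:
carry_out(grip=[-0.4,-0.4,-0.4,-0.4,-0.4,-0.4,-0.4,-0.4,-0.4,-0.4], slide=[[-20,0,-4],[-50,0,-4],[-50,0,-2],[-50,0,-2],[-50,0,-2],[-50,0,-2],[-50,0,-2],[-50,0,-2],[-50,0,-2],[-50,0,-2]], twist=[[0,0,-0.04],[0,0,0],[0,0,0],[0,0,0],[0,0,0],[0,0,0],[0,0,0],[0,0,0],[0,0,0],[0,0,0]])

```text
time_s: 1.7
position: [0.3909, 0.1425, 0.2412]
tcp_rot: [[-0.372, 0.928, -0.007], [0.928, 0.372, -0.009], [-0.006, -0.009, -1.0]]
force: [0.5, 0.2, 0.1]
opening: 0.3
```

Call:
carry_out(grip=[-0.4,-0.4,-0.4,-0.4,-0.4,-0.4,-0.4,-0.4,-0.4,-0.4], slide=[[-50,2,0],[-50,2,0],[-50,2,0],[-50,2,0],[-50,2,0],[-50,2,0],[-50,2,0],[-50,2,0],[-25,2,0],[0,0,0]], twist=[[0,0,0],[0,0,0],[0,0,0],[0,0,0],[0,0,0],[0,0,0],[0,0,0],[0,0,0],[0,0,0],[0,0,0]])

```text
time_s: 2.7
position: [0.5624, -0.2556, 0.2404]
tcp_rot: [[-0.362, 0.932, -0.007], [0.932, 0.362, -0.008], [-0.005, -0.009, -1.0]]
force: [0.0, 0.3, -1.1]
opening: 0.301
```

```bash
cat >> h.py <<'E'
A=np.deg2rad(21.2);O=np.array([.4865,-.0335]);X=np.array([-np.sin(A),np.cos(A)]);Y=np.array([-np.cos(A),-np.sin(A)])
def tobox(p): d=np.asarray(p)[...,:2]-O; return np.stack([d@X,d@Y],-1)
E
cat > look.py <<'E'
from h import *;from rig import bot;import sys
n=sys.argv[1];z=float(sys.argv[2]) if len(sys.argv)>2 else .128
s=bot.read_state();print(s["time_s"],s["position"].round(4),"box",tobox(s["position"]).round(4),"yaw",np.degrees(np.arctan2(s["tcp_rot"][1,0],s["tcp_rot"][0,0])).round(2),"target 111.2",s["force"].round(2),s["opening"],"tilt",s["tcp_rot"][:,2].round(3))
t=bot.capture("top");c=bot.capture("scene")
np.savez(f"pics/top_{n}.npz",**t);np.savez(f"pics/scene_{n}.npz",**c)
a=cv2.resize(t["color"][140:300,210:490,::-1],(800,457),interpolation=cv2.INTER_CUBIC)
b=cv2.resize(c["color"][70:290,150:470,::-1],(800,550),interpolation=cv2.INTER_CUBIC)
cv2.imwrite(f"pics/top_{n}.png",a);cv2.imwrite(f"pics/scene_{n}.png",b)
E
python3 look.py a
```

```text
2.7 [ 0.5624 -0.2556  0.2404] box [-0.2345  0.0095] yaw 111.21 target 111.2 [ 0.02  0.33 -1.12] 0.3006144994040575 tilt [-0.007 -0.008 -1.   ]
```

View pics/top_a.png

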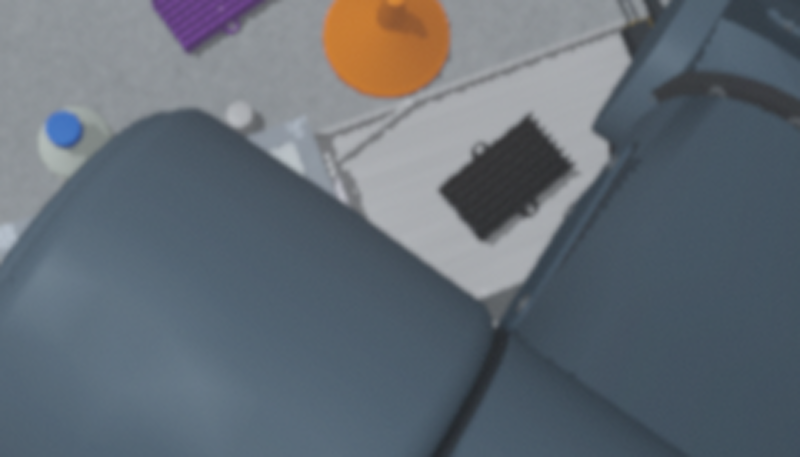

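View pics/scene_a.png

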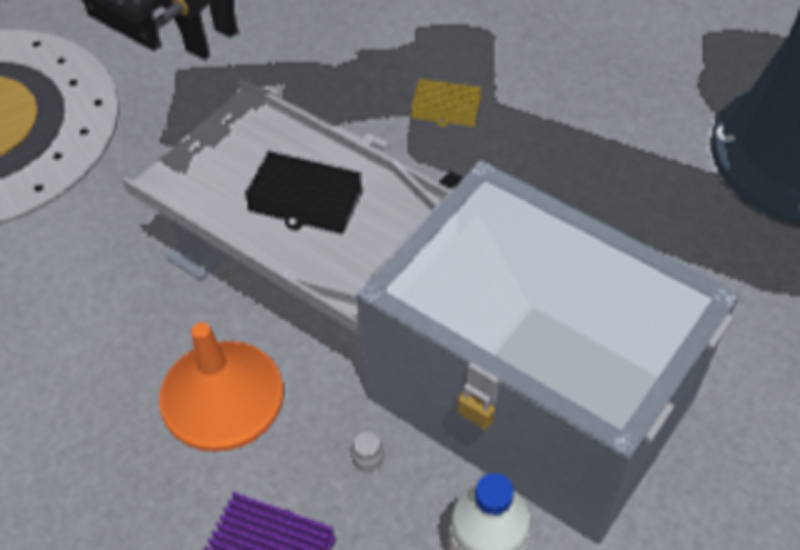

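The scene view shows the block undisturbed at crop (305,190) and the gripper over the shelf's outer end. Now I'll descend behind the block.

Call:
carry_out(grip=[-0.4,-0.4,-0.4,-0.4,-0.4,-0.4,-0.4], slide=[[0,5,30],[0,0,30],[0,0,30],[0,0,20],[0,0,5],[0,0,0],[0,0,-1]], twist=[[0,0,0],[0,0,0],[0,0,0],[0,0,0],[0,0,0],[0,0,0],[0,0,0]])

```text
time_s: 3.5
position: [0.5605, -0.2374, 0.1256]
tcp_rot: [[-0.373, 0.928, -0.013], [0.928, 0.373, 0.0], [0.005, -0.012, -1.0]]
force: [0.6, 0.9, -0.9]
opening: 0.299
```

```bash
python3 look.py b
```

```text
3.5 [ 0.5605 -0.2374  0.1256] box [-0.2169  0.0047] yaw 111.89 target 111.2 [ 0.58  0.88 -0.92] 0.29878831208409673 tilt [-0.013  0.    -1.   ]
```

View pics/scene_b.png

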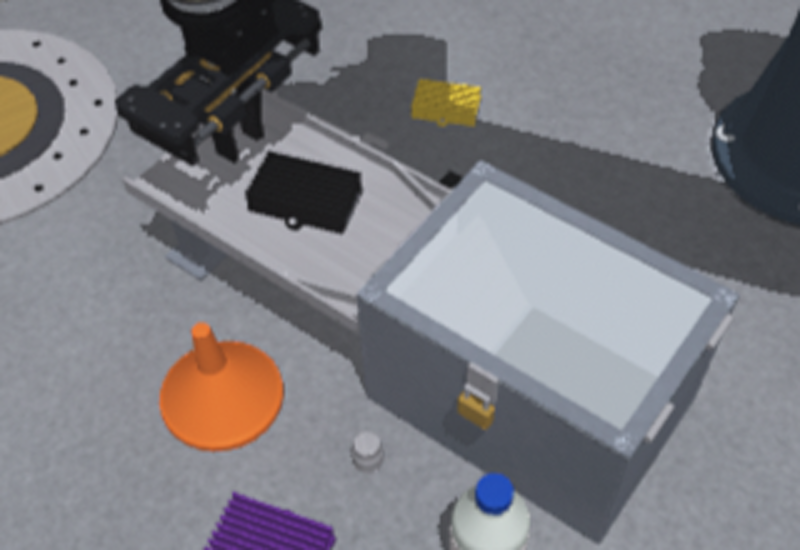

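Call:
carry_out(grip=[-0.4,-0.4,-0.4,-0.4,-0.4,-0.4], slide=[[0,0,7],[0,0,5],[0,0,-1],[4,0,-1],[8,0,-1],[8,0,-1]], twist=[[0,0,0.01],[0,0,0],[0,0,0],[0,0,0],[0,0,0],[0,0,0]])

```text
time_s: 4.2
position: [0.5553, -0.2206, 0.1204]
tcp_rot: [[-0.361, 0.933, -0.006], [0.933, 0.361, -0.005], [-0.002, -0.007, -1.0]]
force: [-0.5, -0.2, -0.3]
opening: 0.301
```

```bash
python3 look.py c
```

```text
4.2 [ 0.5553 -0.2206  0.1204] box [-0.1993  0.0036] yaw 111.14 target 111.2 [-0.54 -0.16 -0.33] 0.3008056698148903 tilt [-0.006 -0.005 -1.   ]
```

View pics/scene_c.png

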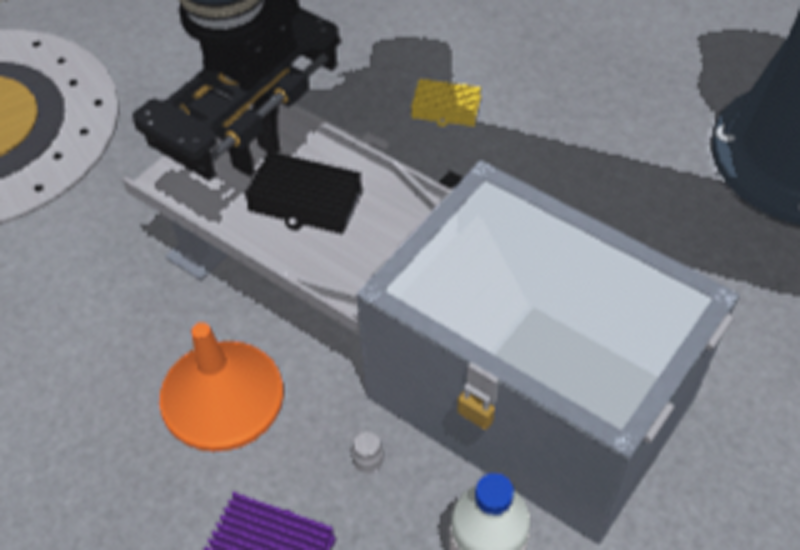

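Call:
carry_out(grip=[-0.4,-0.4,-0.4,-0.4,-0.4,-0.4,-0.4,-0.4], slide=[[-4,0,5],[0,0,3],[6,0,-0.5],[8,0,-0.5],[8,0,-0.5],[8,0,-0.5],[8,0,-0.5],[8,0,-0.5]], twist=[[0,0,0],[0,0,0],[0,0,0],[0,0,0],[0,0,0],[0,0,0],[0,0,0],[0,0,0]])

```text
time_s: 5.1
position: [0.5394, -0.1788, 0.115]
tcp_rot: [[-0.362, 0.932, -0.004], [0.932, 0.362, -0.006], [-0.004, -0.006, -1.0]]
force: [1.0, -0.2, -2.2]
opening: 0.301
```

```bash
python3 look.py d
```

```text
5.1 [ 0.5394 -0.1788  0.115 ] box [-0.1546  0.0032] yaw 111.2 target 111.2 [ 0.98 -0.21 -2.18] 0.30052452059041407 tilt [-0.004 -0.006 -1.   ]
```

View pics/scene_d.png

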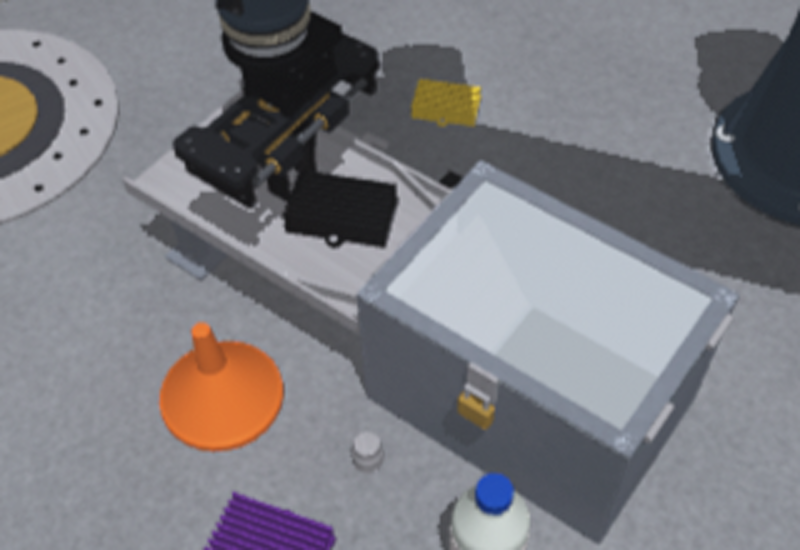

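```bash
cat > corners.py <<'E'
from h import *;import sys
c=load(sys.argv[1])
for a in sys.argv[3:]:
    u,v=map(float,a.split(","));p=ray(c,(150+(u+.5)/2.5-.5,70+(v+.5)/2.5-.5),float(sys.argv[2]))[0]
    print(a,p.round(4),"box",tobox(p).round(4))
E
python3 corners.py pics/scene_b.npz .128 268,153 362,182 346,207 249,187
python3 corners.py pics/scene_d.npz .128 397,185 388,215 290,203
python3 - <<'E'
import cv2;im=cv2.imread("pics/scene_d.png")[140:270,240:440];cv2.imwrite("pics/scene_d2.png",cv2.convertScaleAbs(cv2.resize(im,None,fx=4,fy=4),alpha=2))
E
```

```text
268,153 [ 0.5419 -0.2121  0.128 ] box [-0.1865  0.0129]
362,182 [ 0.4861 -0.1319  0.128 ] box [-0.0916  0.036 ]
346,207 [ 0.5139 -0.1137  0.128 ] box [-0.0847  0.0034]
249,187 [ 0.5768 -0.1836  0.128 ] box [-0.1726 -0.0299]
397,185 [ 0.4609 -0.111   0.128 ] box [-0.063   0.0519]
388,215 [ 0.4869 -0.0848  0.128 ] box [-0.048   0.0182]
290,203 [ 0.5544 -0.1458  0.128 ] box [-0.1292 -0.0227]
```

View pics/scene_d2.png

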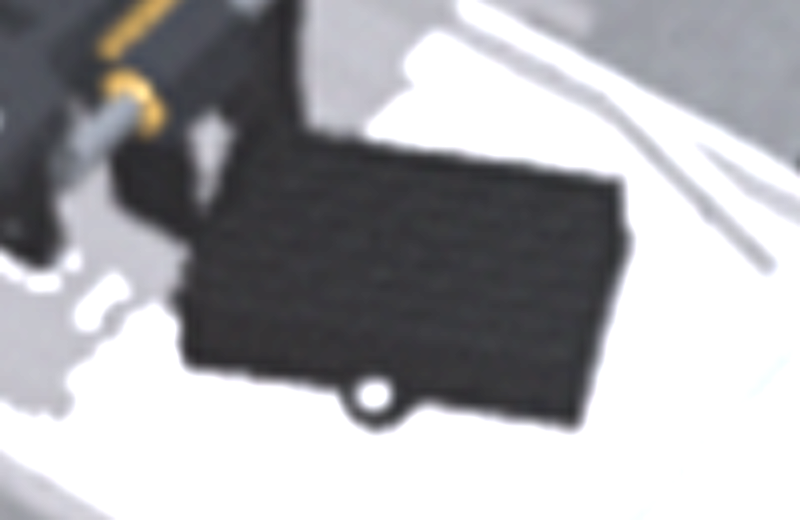

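View pics/top_d.png

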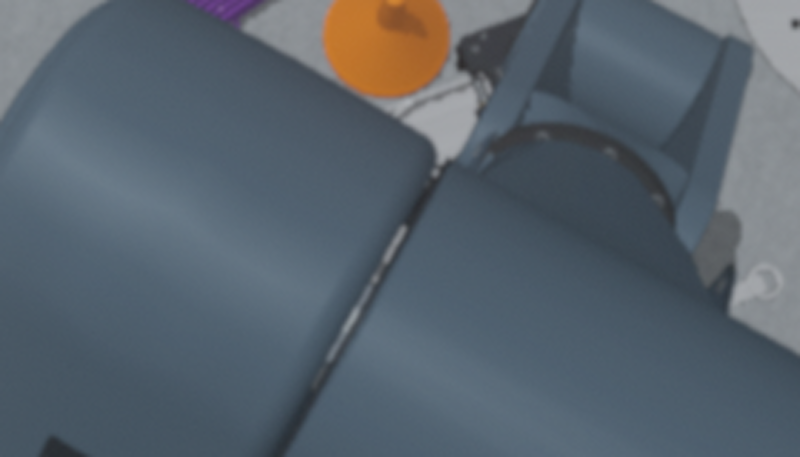

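The +y finger slipped past the rear corner, so the block turned further to about 27° (rear corners around y -23 mm, front around +35 mm in box axes). I'll back off, rise, shut the fingers and nudge the front of its +y side back to straighten it.

Call:
carry_out(grip=[-0.4,-0.4,-1,-1,-1,-1,-1,-1,-1,-1], slide=[[-15,0,0],[-8,0,-5],[0,0,-25],[0,0,-25],[0,0,-5],[20,-25,-1],[30,-30,-1],[40,-25,-1],[20,0,-1],[0,0,-1]], twist=[[0,0,0],[0,0,0],[0,0,0],[0,0,0],[0,0,0],[0,0,0],[0,0,0],[0,0,0],[0,0,0],[0,0,0]])

```text
time_s: 6.2
position: [0.434, -0.1332, 0.181]
tcp_rot: [[-0.356, 0.934, -0.001], [0.934, 0.356, -0.009], [-0.008, -0.004, -1.0]]
force: [0.0, -0.2, 0.4]
opening: 0.004
```

```bash
python3 look.py e
```

```text
6.2 [ 0.434  -0.1332  0.181 ] box [-0.074  0.085] yaw 110.87 target 111.2 [ 0.02 -0.19  0.43] 0.004261872947625863 tilt [-0.001 -0.009 -1.   ]
```

View pics/scene_e.png

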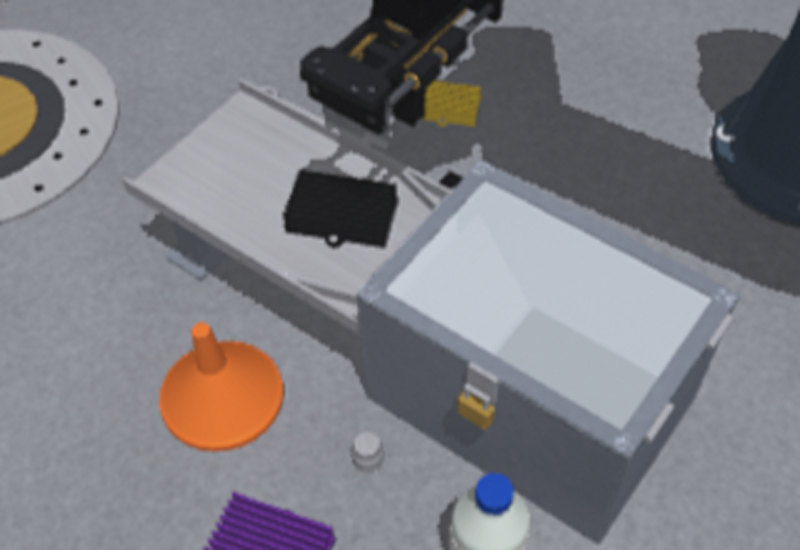

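```bash
python3 corners.py pics/scene_e.npz .128 299,172 396,186 387,214 286,206
python3 - <<'E'
from h import *
c=load("pics/scene_e.npz");im=c["color"];m=np.zeros((400,640),np.uint8);m[135:170,260:312]=(im[135:170,260:312].max(2)<50)*255
P=cloud(c);k=(m>0)&(P[...,2]>.122);r=cv2.minAreaRect((tobox(P[k])*1000).astype(np.float32));print(k.sum(),r)
E
```

```text
299,172 [ 0.529  -0.1747  0.128 ] box [-0.147   0.0115]
396,186 [ 0.4623 -0.1105  0.128 ] box [-0.063   0.0504]
387,214 [ 0.487  -0.0863  0.128 ] box [-0.0494  0.0186]
286,206 [ 0.5592 -0.1446  0.128 ] box [-0.1298 -0.0276]
749 ((87.68708801269531, -221.67422485351562), (98.55357360839844, 661.9244384765625), 38.5677375793457)
```

Call:
carry_out(grip=[-1,-1,-1,-1,-1,-1], slide=[[0,0,20],[0,0,20],[0,0,14],[0,0,3],[0,0,-1],[0,0,-1]], twist=[[0,0,0],[0,0,0],[0,0,0],[0,0,0],[0,0,0],[0,0,0]])

```text
time_s: 6.9
position: [0.4505, -0.1467, 0.1255]
tcp_rot: [[-0.355, 0.935, 0.018], [0.934, 0.355, -0.022], [-0.027, 0.009, -1.0]]
force: [0.5, -0.2, 0.3]
opening: 0.003
```

```bash
python3 look.py f
```

```text
6.9 [ 0.4505 -0.1467  0.1255] box [-0.0926  0.0745] yaw 110.8 target 111.2 [ 0.45 -0.18  0.32] 0.003488079838195671 tilt [ 0.018 -0.022 -1.   ]
```

View pics/scene_f.png

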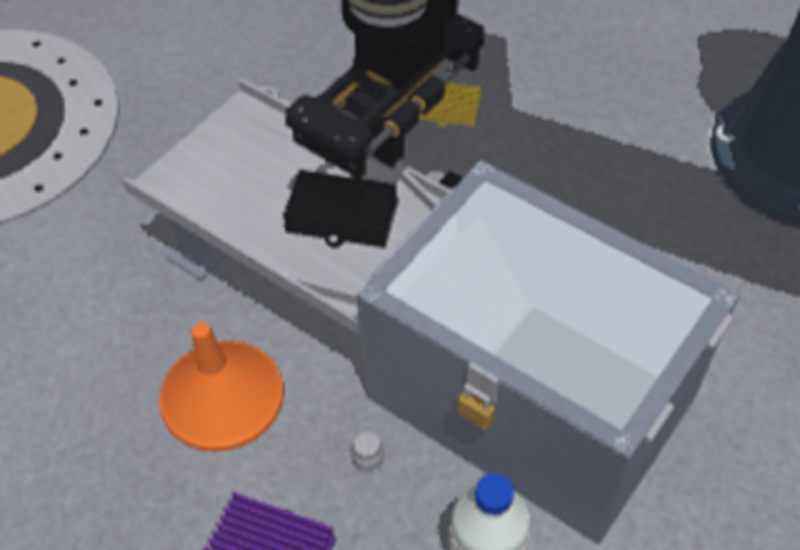

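Call:
carry_out(grip=[-1,-1,-1,-1,-1], slide=[[8,0,0],[8,0,1],[6,0,2],[0,0,2],[0,0,0]], twist=[[0.009,0.027,0],[0,0,0],[0,0,0],[0,0,0],[0,0,0]])

```text
time_s: 7.5
position: [0.4431, -0.1253, 0.1226]
tcp_rot: [[-0.356, 0.935, 0.005], [0.935, 0.356, -0.003], [-0.005, 0.003, -1.0]]
force: [0.5, -0.2, -0.8]
opening: 0.007
```

```bash
python3 look.py g
```

```text
7.5 [ 0.4431 -0.1253  0.1226] box [-0.0699  0.0736] yaw 110.85 target 111.2 [ 0.49 -0.17 -0.75] 0.007346619987437945 tilt [ 0.005 -0.003 -1.   ]
```

Call:
carry_out(grip=[-1,-1,-1,-1,-1], slide=[[0,5,0],[0,6,0],[0,6,0],[0,6,-0.5],[0,1,-0.5]], twist=[[0,0,0],[0,0,0],[0,0,0],[0,0,0],[0,0,0]])

```text
time_s: 8.1
position: [0.4676, -0.1166, 0.1236]
tcp_rot: [[-0.355, 0.935, 0.004], [0.935, 0.355, -0.003], [-0.004, 0.003, -1.0]]
force: [-0.8, -0.4, 0.1]
opening: 0.005
```

```bash
python3 look.py i
```

```text
8.1 [ 0.4676 -0.1166  0.1236] box [-0.0707  0.0477] yaw 110.81 target 111.2 [-0.8  -0.4   0.12] 0.0053835314789162664 tilt [ 0.004 -0.003 -1.   ]
```

View pics/scene_i.png

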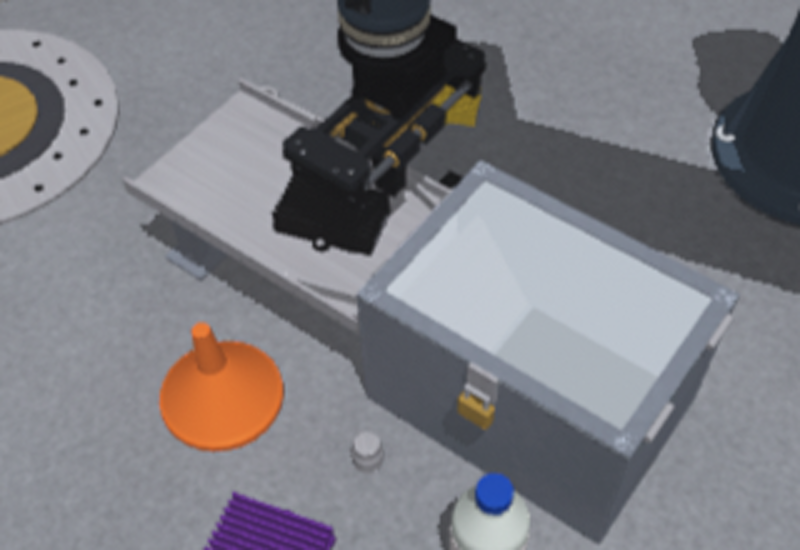

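```bash
python3 corners.py pics/scene_i.npz .128 277,212 376,222; python3 corners.py pics/scene_i.npz .102 277,229 371,253
python3 - <<'E'
import cv2;im=cv2.imread("pics/scene_i.png")[150:270,250:440];cv2.imwrite("pics/scene_i2.png",cv2.convertScaleAbs(cv2.resize(im,None,fx=4,fy=4),alpha=2))
E
```

```text
277,212 [ 0.5694 -0.1428  0.128 ] box [-0.1318 -0.0378]
376,222 [ 0.5003 -0.0837  0.128 ] box [-0.0518  0.0053]
277,229 [ 0.5713 -0.1458  0.102 ] box [-0.1354 -0.0385]
371,253 [ 0.5128 -0.074   0.102 ] box [-0.0472 -0.0099]
```

View pics/scene_i2.png

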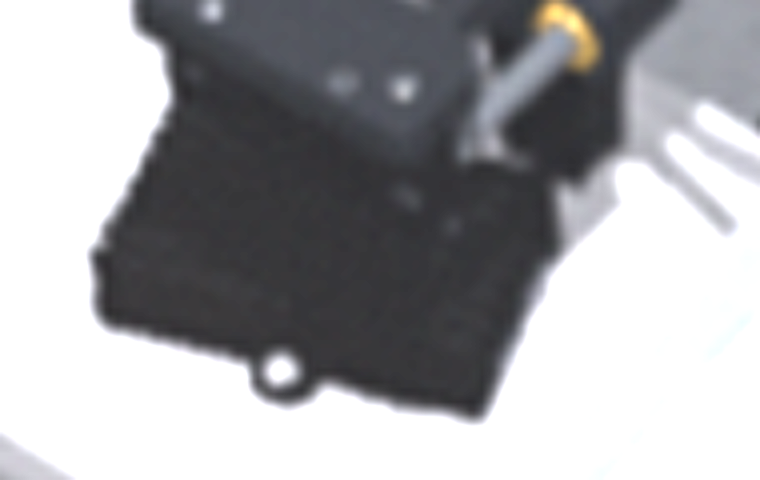

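Call:
carry_out(grip=[-1,-1,-1,-1], slide=[[0,4,0],[0,5,0],[0,2,-0.5],[0,0,-0.5]], twist=[[0,0,-0.003],[0,0,0],[0,0,0],[0,0,0]])

```text
time_s: 8.6
position: [0.4775, -0.1122, 0.1245]
tcp_rot: [[-0.358, 0.934, 0.002], [0.934, 0.358, -0.002], [-0.003, 0.001, -1.0]]
force: [-0.7, -0.1, -0.6]
opening: 0.006
```

```bash
python3 look.py j; python3 - <<'E'
import cv2;im=cv2.imread("pics/scene_j.png")[150:270,250:440];cv2.imwrite("pics/scene_j2.png",cv2.convertScaleAbs(cv2.resize(im,None,fx=4,fy=4),alpha=2))
E
```

```text
8.6 [ 0.4775 -0.1122  0.1245] box [-0.0701  0.0368] yaw 110.98 target 111.2 [-0.68 -0.12 -0.61] 0.005772699098287573 tilt [ 0.002 -0.002 -1.   ]
```

View pics/scene_j2.png

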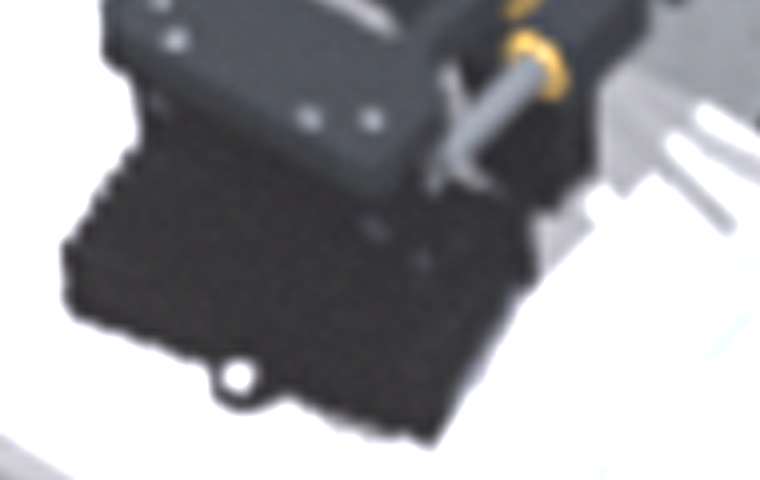

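```bash
python3 corners.py pics/scene_j.npz .101 267.5,228 358,261
```

```text
267.5,228 [ 0.5779 -0.1525  0.101 ] box [-0.144  -0.0422]
358,261 [ 0.5271 -0.0732  0.101 ] box [-0.0517 -0.0235]
```

Call:
carry_out(grip=[-1,-1,-1,-0.68,-0.68,-0.68,-0.68,-0.68,-0.68,-0.68], slide=[[0,-12,0],[0,-3,-15],[0,0,-25],[0,0,-10],[-30,12,-1],[-40,16,-1],[-40,16,-1],[-20,4,-1],[0,0,-1],[0,0,-1]], twist=[[0,0,0],[0,0,0],[0,0,0],[0,0,0],[0,0,0],[0,0,0],[0,0,0],[0,0,0],[0,0,0],[0,0,0]])

```text
time_s: 9.7
position: [0.5482, -0.2248, 0.1798]
tcp_rot: [[-0.357, 0.934, -0.005], [0.934, 0.357, 0.001], [0.002, -0.004, -1.0]]
force: [-0.6, 0.2, -0.5]
opening: 0.158
```

```bash
python3 look.py k
```

```text
9.7 [ 0.5482 -0.2248  0.1798] box [-0.2007  0.0117] yaw 110.91 target 111.2 [-0.64  0.18 -0.55] 0.1581717974621527 tilt [-0.005  0.001 -1.   ]
```

View pics/scene_k.png

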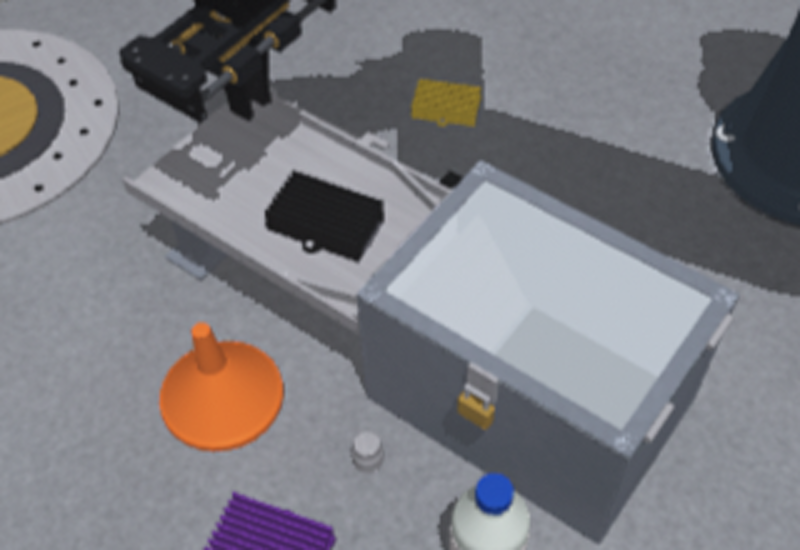

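```bash
python3 corners.py pics/scene_k.npz .128 293,172 383,207 364,237 267,210
```

```text
293,172 [ 0.5337 -0.1778  0.128 ] box [-0.1516  0.0082]
383,207 [ 0.4857 -0.0953  0.128 ] box [-0.0574  0.0231]
364,237 [ 0.5182 -0.0747  0.128 ] box [-0.0499 -0.0147]
267,210 [ 0.5759 -0.1498  0.128 ] box [-0.1408 -0.0413]
```

Call:
carry_out(grip=[-0.68,-0.68,-0.68,-0.68,-0.68,-0.68], slide=[[-4,11,20],[-2,0,20],[0,0,14],[0,0,6],[0,0,0],[0,0,0]], twist=[[0,0,-0.005],[0,0,0],[0,0,0],[0,0,0],[0,0,0],[0,0,0]])

```text
time_s: 10.4
position: [0.5556, -0.2185, 0.1198]
tcp_rot: [[-0.367, 0.93, -0.008], [0.93, 0.367, 0.004], [0.007, -0.006, -1.0]]
force: [-0.3, 0.5, 0.6]
opening: 0.161
```

```bash
python3 look.py l
```

```text
10.4 [ 0.5556 -0.2185  0.1198] box [-0.1974  0.0025] yaw 111.53 target 111.2 [-0.31  0.53  0.62] 0.1613930070574535 tilt [-0.008  0.004 -1.   ]
```

Call:
carry_out(grip=[-0.68,-0.68,-0.68,-0.68,-0.68,-0.68,-0.68,-0.68], slide=[[0,5,4],[2,0,2],[8,0,0],[8,0,-0.5],[8,0,-0.5],[8,0,-0.5],[8,0,-0.5],[8,0,-0.5]], twist=[[0,0,0.006],[0,0,0],[0,0,0],[0,0,0],[0,0,0],[0,0,0],[0,0,0],[0,0,0]])

```text
time_s: 11.3
position: [0.5429, -0.1678, 0.1185]
tcp_rot: [[-0.361, 0.933, -0.003], [0.933, 0.361, 0.0], [0.001, -0.003, -1.0]]
force: [-0.4, -1.1, -0.7]
opening: 0.157
```

```bash
python3 look.py m; python3 - <<'E'
import cv2;im=cv2.imread("pics/scene_m.png")[150:290,240:440];cv2.imwrite("pics/scene_m2.png",cv2.convertScaleAbs(cv2.resize(im,None,fx=4,fy=4),alpha=2))
E
```

```text
11.3 [ 0.5429 -0.1678  0.1185] box [-0.1456 -0.004 ] yaw 111.14 target 111.2 [-0.44 -1.12 -0.68] 0.15704060954486465 tilt [-0.003  0.    -1.   ]
```

View pics/scene_m2.png

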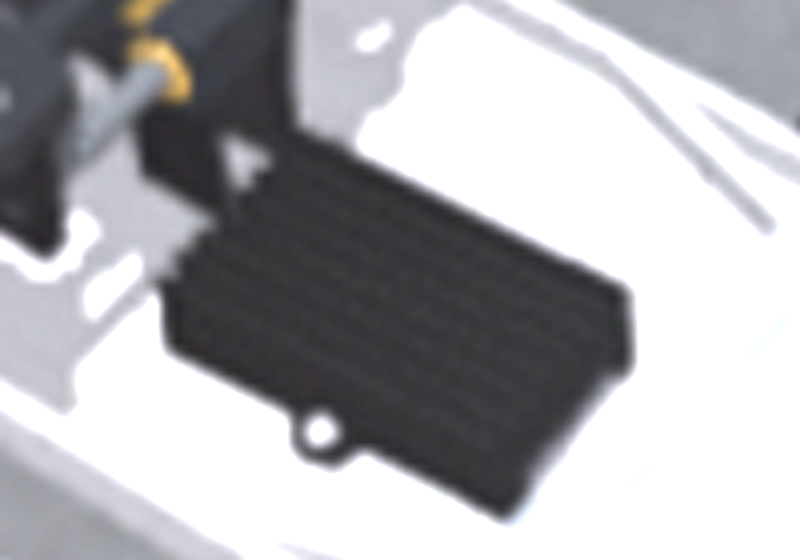

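```bash
python3 corners.py pics/scene_m.npz .101 282,239 366,279 ; python3 corners.py pics/scene_m.npz .128 396,221 281,219
```

```text
282,239 [ 0.5728 -0.1335  0.101 ] box [-0.1245 -0.0443]
366,279 [ 0.5315 -0.0518  0.101 ] box [-0.0333 -0.0354]
396,221 [ 0.4845 -0.0749  0.128 ] box [-0.0379  0.0168]
281,219 [ 0.5703 -0.1335  0.128 ] box [-0.1235 -0.042 ]
```

Call:
carry_out(grip=[-0.68,-0.68,-0.68,-0.68,-0.68,-0.68], slide=[[8,0,1],[8,0,1],[8,0,1],[8,0,0],[8,0,0],[8,0,0]], twist=[[0,0,0],[0,0,0],[0,0,0],[0,0,0],[0,0,0],[0,0,0]])

```text
time_s: 12.0
position: [0.5255, -0.1208, 0.1159]
tcp_rot: [[-0.36, 0.933, -0.0], [0.933, 0.36, -0.002], [-0.001, -0.001, -1.0]]
force: [0.0, -0.7, 0.7]
opening: 0.162
```

```bash
python3 look.py n
```

```text
12.0 [ 0.5255 -0.1208  0.1159] box [-0.0955 -0.0048] yaw 111.11 target 111.2 [ 0.01 -0.67  0.66] 0.16232456091078898 tilt [-0.    -0.002 -1.   ]
```

View pics/scene_n.png

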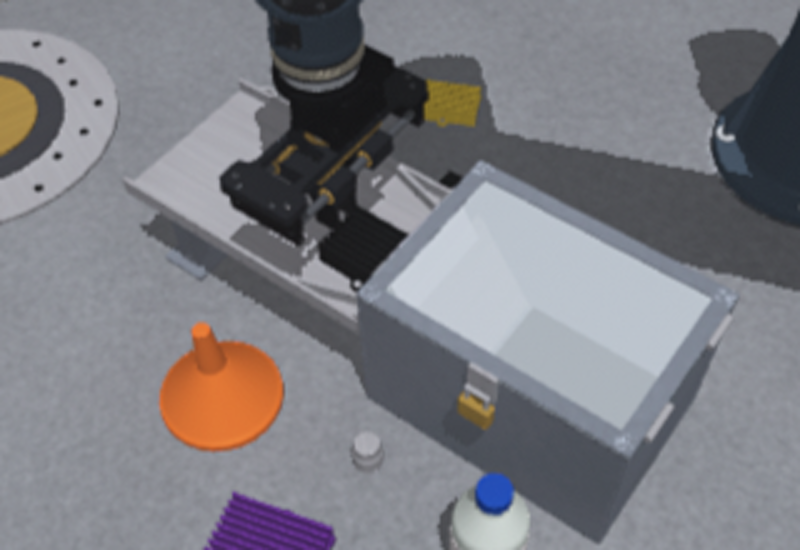

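Call:
carry_out(grip=[-0.68,-0.68,-0.68,-0.68], slide=[[8,0,0],[8,0,0],[8,0,-0.5],[6,0,-0.5]], twist=[[0,0,0],[0,0,0],[0,0,0],[0,0,0]])

```text
time_s: 12.5
position: [0.5134, -0.0905, 0.1166]
tcp_rot: [[-0.36, 0.933, -0.002], [0.933, 0.36, -0.001], [-0.0, -0.002, -1.0]]
force: [0.7, -1.0, -0.3]
opening: 0.162
```

```bash
python3 look.py o; python3 - <<'E'
import cv2;im=cv2.imread("pics/scene_o.png")[150:350,260:520];cv2.imwrite("pics/scene_o2.png",cv2.convertScaleAbs(cv2.resize(im,None,fx=3,fy=3),alpha=1.3))
E
```

```text
12.5 [ 0.5134 -0.0905  0.1166] box [-0.0629 -0.0044] yaw 111.12 target 111.2 [ 0.74 -0.96 -0.29] 0.16235535791014677 tilt [-0.002 -0.001 -1.   ]
```

View pics/scene_o2.png

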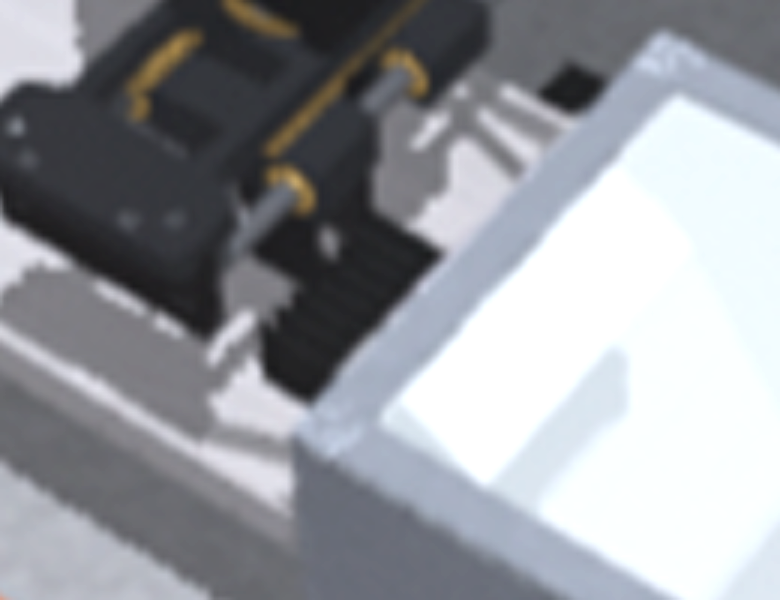

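Call:
carry_out(grip=[-0.68,-0.68,-0.68,-0.68], slide=[[6,0,0],[6,0,-0.5],[6,0,-0.5],[4,0,-0.5]], twist=[[0,0,0],[0,0,0],[0,0,0],[0,0,0]])

```text
time_s: 13.0
position: [0.5055, -0.0687, 0.1186]
tcp_rot: [[-0.36, 0.933, -0.001], [0.933, 0.36, -0.001], [-0.001, -0.001, -1.0]]
force: [1.0, -0.6, -0.3]
opening: 0.158
```

```bash
python3 look.py p
```

```text
13.0 [ 0.5055 -0.0687  0.1186] box [-0.0397 -0.0049] yaw 111.1 target 111.2 [ 0.97 -0.65 -0.25] 0.15839022936259214 tilt [-0.001 -0.001 -1.   ]
```

View pics/scene_p.png

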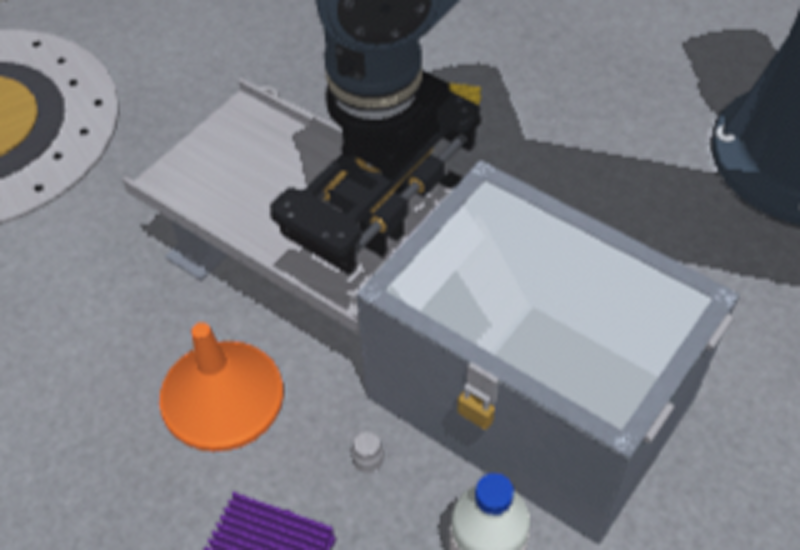

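View pics/top_p.png

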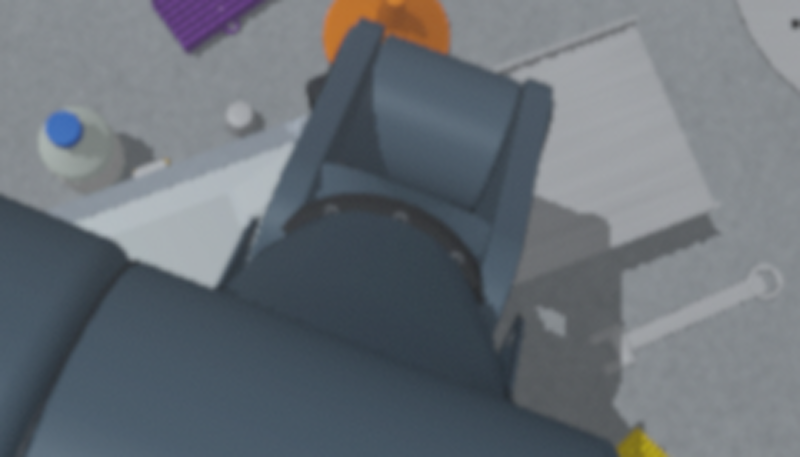

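```bash
python3 - <<'E'
import cv2;im=cv2.imread("pics/scene_p.png")[170:390,330:580];cv2.imwrite("pics/scene_p2.png",cv2.resize(im,None,fx=3,fy=3))
E
```

```text
(no output)
```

View pics/scene_p2.png

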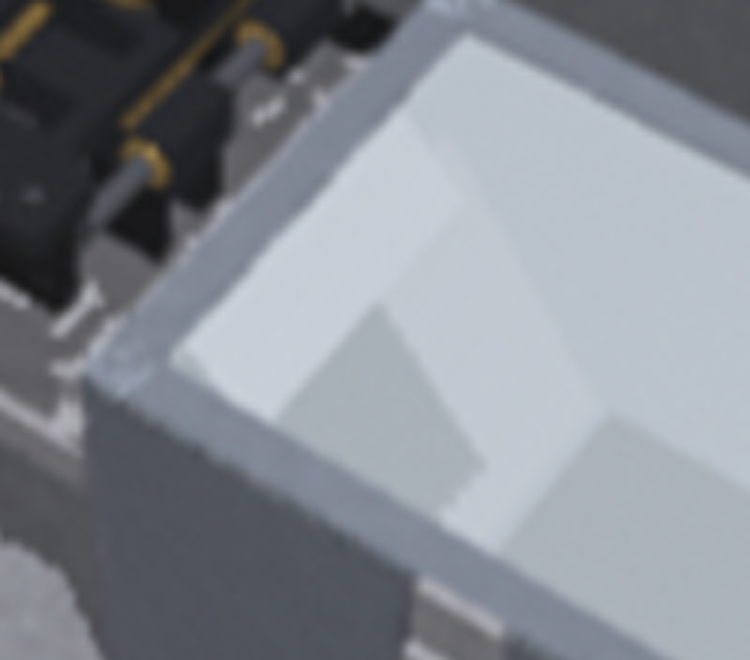

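```bash
python3 - <<'E'
from h import *
for n in("b","o","p"):
    c=load(f"pics/scene_{n}.npz");P=cloud(c);B=tobox(P);print(n)
    for u,v in((440,300),(400,290),(450,280),(470,250),(455,315),(480,320),(520,290),(560,330)):
        U=int(150+u/2.5);V=int(70+v/2.5);print((u,v),B[V,U].round(3),P[V,U,2].round(3),c["color"][V,U])
E
```

```text
b
(440, 300) [ 0.06  -0.052] 0.163 [194 201 210]
(400, 290) [ 0.028 -0.063] 0.162 [198 205 214]
(450, 280) [ 0.056 -0.032] 0.164 [195 202 210]
(470, 250) [0.052 0.002] 0.166 [195 202 210]
(455, 315) [ 0.079 -0.058] 0.164 [195 202 210]
(480, 320) [ 0.098 -0.05 ] 0.164 [195 202 211]
(520, 290) [ 0.107 -0.007] 0.164 [191 199 208]
(560, 330) [ 0.154 -0.022] 0.165 [172 180 187]
o
(440, 300) [ 0.061 -0.054] 0.165 [168 177 184]
(400, 290) [ 0.03  -0.066] 0.167 [186 194 202]
(450, 280) [ 0.056 -0.033] 0.166 [174 181 190]
(470, 250) [0.051 0.004] 0.164 [200 206 216]
(455, 315) [ 0.078 -0.057] 0.163 [194 201 209]
(480, 320) [ 0.099 -0.052] 0.167 [194 201 210]
(520, 290) [ 0.108 -0.008] 0.165 [191 198 207]
(560, 330) [ 0.155 -0.022] 0.166 [171 179 187]
p
(440, 300) [ 0.06  -0.052] 0.163 [168 176 184]
(400, 290) [ 0.028 -0.063] 0.163 [200 207 216]
(450, 280) [ 0.055 -0.031] 0.164 [168 176 184]
(470, 250) [0.051 0.004] 0.163 [197 204 213]
(455, 315) [ 0.079 -0.059] 0.166 [168 176 184]
(480, 320) [ 0.098 -0.051] 0.165 [169 177 185]
(520, 290) [ 0.107 -0.006] 0.164 [191 198 207]
(560, 330) [ 0.155 -0.022] 0.166 [171 179 187]
```

```bash
for z in .128 .1 .07; do echo z $z; python3 corners.py pics/scene_p.npz $z 456.7,271.7 491.7,325 478,340 421.7,310;done
```

```text
z .128
456.7,271.7 [0.4707 0.0023 0.128 ] box [0.0391 0.0018]
491.7,325 [0.4774 0.0646 0.128 ] box [ 0.0948 -0.027 ]
478,340 [0.4955 0.0708 0.128 ] box [ 0.0939 -0.0461]
421.7,310 [0.5182 0.0199 0.128 ] box [ 0.0383 -0.0488]
z .1
456.7,271.7 [ 0.4583 -0.0149  0.1   ] box [0.0276 0.0196]
491.7,325 [0.4652 0.0499 0.1   ] box [ 0.0854 -0.0103]
478,340 [0.4841 0.0562 0.1   ] box [ 0.0845 -0.0302]
421.7,310 [0.5076 0.0034 0.1   ] box [ 0.0267 -0.033 ]
z .07
456.7,271.7 [ 0.445  -0.0333  0.07  ] box [0.0152 0.0386]
491.7,325 [0.4522 0.0341 0.07  ] box [0.0754 0.0075]
478,340 [0.4718 0.0407 0.07  ] box [ 0.0745 -0.0131]
421.7,310 [ 0.4963 -0.0143  0.07  ] box [ 0.0143 -0.0161]
```

Black under the lid shows as grey (168,176,184). The patch in the box is the block, tipped past the open flap. I'll wait a moment and look again.

Call:
carry_out(grip=[-0.68,-0.68,-0.68], slide=[[3,0,-0.5],[0,0,-0.5],[0,0,-0.5]], twist=[[0,0,0],[0,0,0],[0,0,0]])

```text
time_s: 13.4
position: [0.5038, -0.0653, 0.1199]
tcp_rot: [[-0.361, 0.933, -0.002], [0.933, 0.361, -0.0], [0.0, -0.002, -1.0]]
force: [0.7, -0.1, 0.5]
opening: 0.165
```

```bash
python3 look.py q;python3 - <<'E'
import cv2;im=cv2.imread("pics/scene_q.png")[170:390,330:580];cv2.imwrite("pics/scene_q2.png",cv2.resize(im,None,fx=3,fy=3))
E
```

```text
13.4 [ 0.5038 -0.0653  0.1199] box [-0.0359 -0.0047] yaw 111.14 target 111.2 [ 0.71 -0.06  0.54] 0.16513745006834868 tilt [-0.002 -0.    -1.   ]
```

View pics/scene_q2.png

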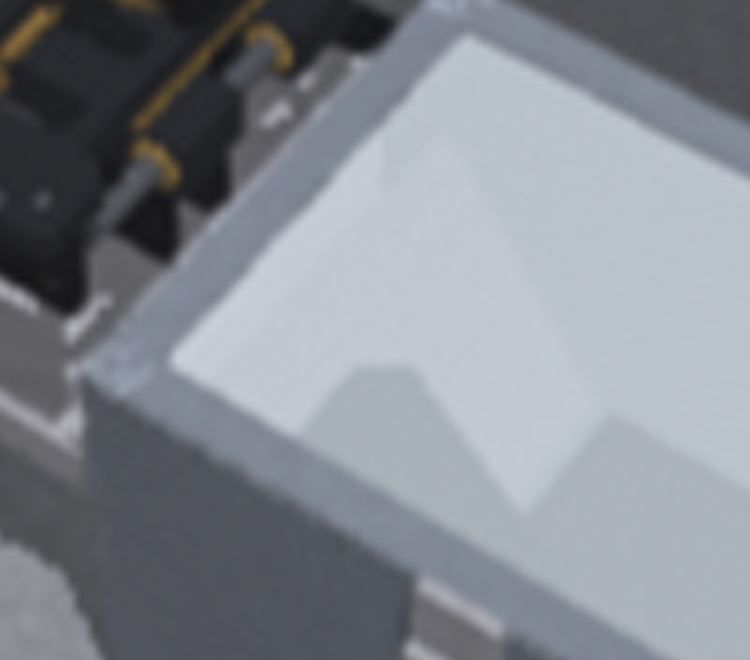

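The block has left the flap and slid down the chute. Now I'll draw the fingers back and up, then check it.

Call:
carry_out(grip=[-0.68,-0.68,-0.68,-0.68,-0.68,-0.68,-0.68,-0.68,-0.68,-0.68,-0.68,-0.68], slide=[[-15,0,0],[-30,0,-2],[-40,0,-10],[-40,0,-25],[-40,0,-25],[-40,0,-25],[-40,0,-10],[-40,0,0],[-20,0,0],[0,0,0],[0,0,-1],[0,0,-1]], twist=[[0,0,0],[0,0,0],[0,0,0],[0,0,0],[0,0,0],[0,0,0],[0,0,0],[0,0,0],[0,0,0],[0,0,0],[0,0,0],[0,0,0]])

```text
time_s: 14.7
position: [0.6159, -0.3732, 0.2207]
tcp_rot: [[-0.357, 0.934, -0.003], [0.934, 0.357, -0.005], [-0.003, -0.005, -1.0]]
force: [-0.1, -0.2, -0.8]
opening: 0.162
```

```bash
python3 look.py r;python3 - <<'E'
import cv2,numpy as np
from h import *
im=cv2.imread("pics/scene_r.png")[170:500,330:740];cv2.imwrite("pics/scene_r2.png",cv2.resize(im,None,fx=1.8,fy=1.8))
t=load("pics/top_r.npz")["color"][170:300,205:365,::-1];cv2.imwrite("pics/top_r2.png",cv2.resize(cv2.convertScaleAbs(t,alpha=3,beta=-400),None,fx=4.5,fy=4.5))
E
```

```text
14.7 [ 0.6159 -0.3732  0.2207] box [-0.3635  0.0023] yaw 110.93 target 111.2 [-0.08 -0.19 -0.85] 0.1623991602301949 tilt [-0.003 -0.005 -1.   ]
```

View pics/scene_r2.png

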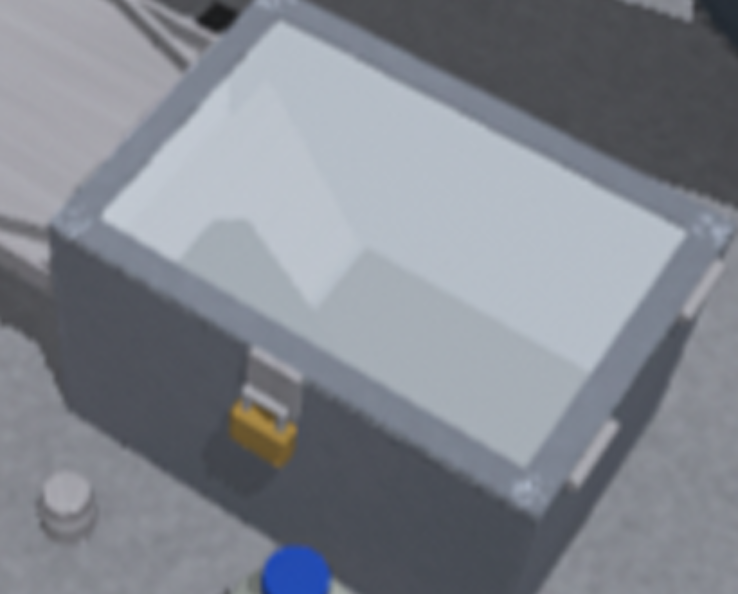

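View pics/top_r.png

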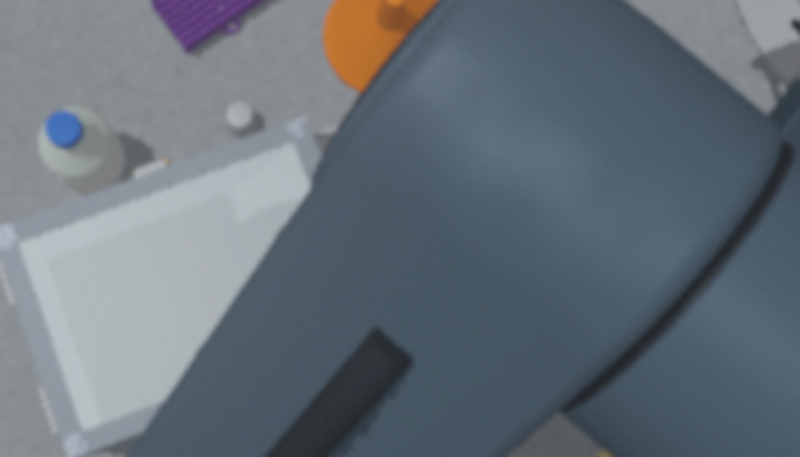

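View pics/top_r2.png

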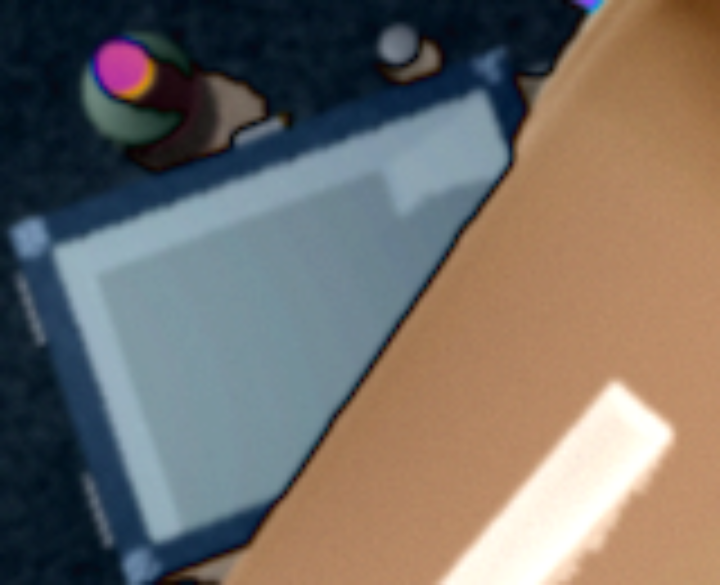

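View pics/scene_r.png

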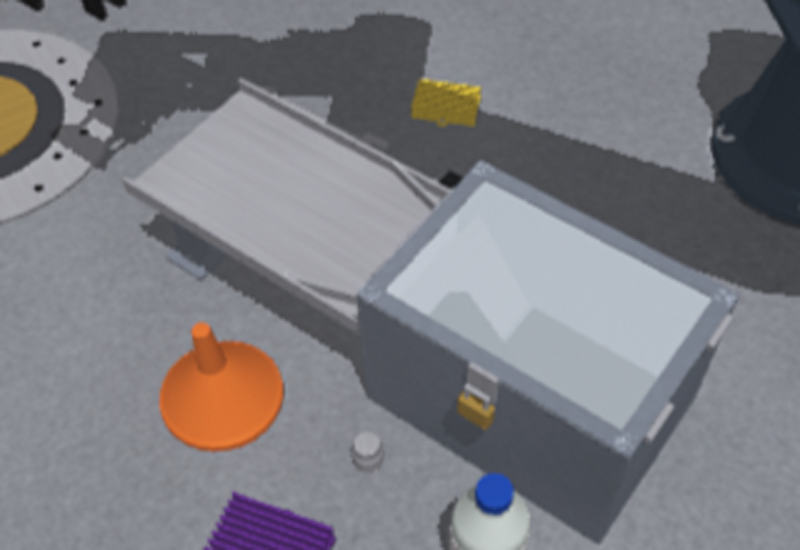

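```bash
for z in .1 .08 .05; do echo z $z; python3 corners.py pics/scene_r.npz $z 448,293 467,292 503,340;done; python3 - <<'E'
from h import *
a=load("pics/scene_b.npz")["color"].astype(int);b=load("pics/scene_r.npz")["color"].astype(int);q=load("pics/scene_q.npz")["color"].astype(int)
c=lambda x:np.clip(128+3*(x)[130:260,285:450,::-1],0,255).astype(np.uint8)
cv2.imwrite("pics/diff.png",cv2.resize(np.vstack([c(b-a)]),None,fx=4,fy=4))
print("q-r in box",np.abs(b-q)[145:200,310:400].mean())
E
```

```text
z .1
448,293 [0.478  0.0006 0.1   ] box [ 0.0349 -0.0044]
467,292 [0.4632 0.0089 0.1   ] box [0.0479 0.0064]
503,340 [0.466  0.0679 0.1   ] box [ 0.102  -0.0176]
z .08
448,293 [ 0.4697 -0.0113  0.08  ] box [0.0268 0.0076]
467,292 [ 0.4545 -0.0028  0.08  ] box [0.0402 0.0187]
503,340 [0.4574 0.0579 0.08  ] box [ 0.0957 -0.0059]
z .05
448,293 [ 0.4572 -0.0291  0.05  ] box [0.0147 0.0257]
467,292 [ 0.4414 -0.0202  0.05  ] box [0.0287 0.0372]
503,340 [0.4444 0.0428 0.05  ] box [0.0864 0.0117]
q-r in box 7.714141414141414
```

View pics/diff.png

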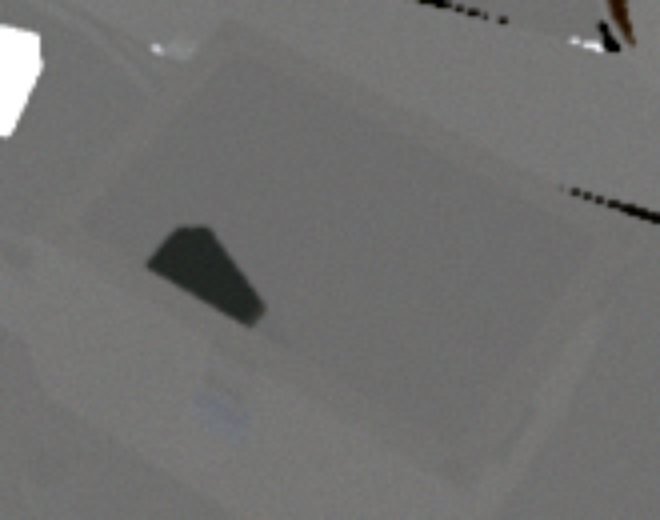

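The difference between pictures b and r shows only the block's dark patch (diff pixels about (150–265, 225–325)), leaning on the chute. The flap area is unchanged, so it hangs shut. Next I'll check that it is at rest.

Call:
carry_out(grip=[-0.68,-0.68,-0.68,-0.68,-0.68,-0.68], slide=[[0,0,-20],[0,0,-10],[0,0,-1],[0,0,-1],[0,0,-1],[0,0,-1]], twist=[[0,0,0],[0,0,0],[0,0,0],[0,0,0],[0,0,0],[0,0,0]])

```text
time_s: 15.4
position: [0.6152, -0.3662, 0.2547]
tcp_rot: [[-0.363, 0.932, -0.007], [0.932, 0.363, -0.001], [0.002, -0.007, -1.0]]
force: [0.7, 0.2, 0.7]
opening: 0.161
```

```bash
python3 look.py s; python3 - <<'E'
from h import *
L=lambda n:load(f"pics/{n}.npz")["color"].astype(int)
r,s,z=L("scene_r"),L("scene_s"),L("scene0")
print("max diff in box r->s",np.abs(s-r)[140:205,300:420].max())
for n,(v0,v1,u0,u1) in dict(funnel=(195,255,205,270),socket=(240,262,285,308),bottle=(258,308,325,365),purple=(262,312,228,290)).items():
    print(n,np.abs(s-z)[v0:v1,u0:u1].mean().round(1))
t0,t=L("top0"),L("top_s")
print("spanner",np.abs(t-t0)[230:275,412:490].mean().round(1))
cv2.imwrite("pics/top_s_full.png",t[:,:,::-1].astype(np.uint8))
E
```

```text
15.4 [ 0.6152 -0.3662  0.2547] box [-0.3567  0.0004] yaw 111.28 target 111.2 [0.66 0.19 0.69] 0.16142180746474546 tilt [-0.007 -0.001 -1.   ]
max diff in box r->s 30
funnel 2.9
socket 3.1
bottle 3.0
purple 2.6
spanner 27.6
```

View pics/top_s_full.png

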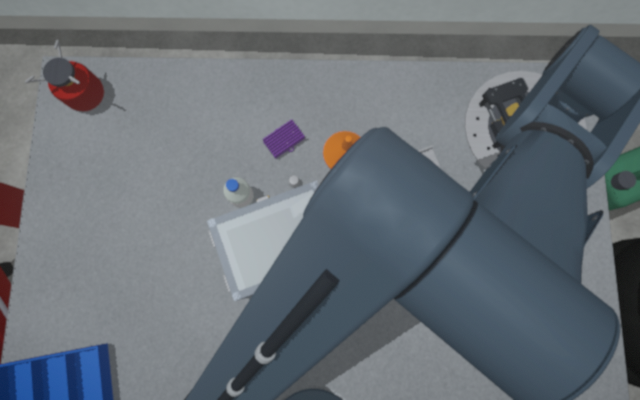

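```bash
python3 - <<'E'
from h import *
L=lambda n:load(f"pics/{n}.npz")["color"].astype(int)
d=np.abs(L("scene_s")-L("scene_r")).max(2)[140:205,300:420];m=d>14
print("n>14",m.sum(),np.argwhere(m)[:10].tolist())
from rig import bot
if m.sum()<15: bot.hand_in();print("handed in")
E
```

```text
n>14 12 [[0, 19], [0, 20], [0, 21], [0, 22], [0, 23], [0, 24], [1, 21], [1, 22], [1, 23], [1, 24]]
the job is handed in; nothing more can be done
handed in
```

I pushed the regulator along the shelf and through the flap. It slid down the chute into the returns box, and I handed the job in at about 15.5 s. No verdict was reported.

- **The push:** My first two-finger push turned the block the wrong way, to about 27°. I backed off, nudged its front side with shut fingers to about 11°, then pushed it through steadily at about 0.08 m/s from behind. I did not grip or lift it.
- **Regulator:** It leans on the chute with its front end on the box floor. I estimate its centre at about 55 mm height, taking it as lying flat on the chute; sightings of its top and bottom edges agree with that. Two pictures 0.7 s apart show no movement inside the box.
- **Flap:** I judge it shut because the doorway area looks the same as before the push. I could not see or measure the flap directly.
- **Other items:** The funnel, socket and bottle are unchanged in the pictures. The arm hid the spanner in the last top view (that check read 27.6, against about 3 for the others). It was still in place in a view taken just before the drop.
- **Robot:** It stands clear beyond the shelf's outer end with a force reading under 1 N.

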